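Secure the ball mount, unlatch the coupler and hold the tongue up

TASK

On the hitch stand, swing the hinged hasp over until it lies flat on the receiver with the staple through its slot. Then pull the coupler's spring latch sideways by its upright plate until it unlocks, lift the tongue off the ball, and finish while still holding it in the gripper, steady, with the coupler raised about 8 cm above its seat. Leave the hasp closed and the other things on the bench where they are.

Things in the scene. Friction and masses are not known exactly. Their poses are not given: they have to be found in the camera images.
- hitch_stand: hitch stand, fixed to the bench: dark base plate 375x110x10 mm with a trailer ball and a tongue stub. Origin on the bench straight under the ball. x: along the tongue, from ball to pivot; y: to the side where the latch sticks out; z up. Plate from x = -105 to 270 mm. In front of the ball (x = -103 to -47 mm) a square receiver tube, 64 mm wide, top at z = 70 mm; the hasp closes across it.
- hasp (a joint): angle of the hasp, rad: 0 = closed, flat across the receiver, upper face at z = 76 mm; at the start 1.6 to 2.1, upright or leaning to the stand's -y side. Closing swings its end over and down to the +y side. The hinge is stiff (0.055 N m): it stays where left.
- hasp_hinge (a point): hinge of the hasp, at stand (-75, -45, 74) mm, its axis along the stand's x. The hasp is a steel strap 24 mm wide (along x), 4 mm thick, 108 mm long. Closed, a wire staple comes up through its slot at stand y = 33 to 45 mm, to z = 87 mm; between y = -35 and +25 mm the strap is plain and may be pressed.
- hasp_end (a point): on the strap's outer face near its free end, 100 mm from the hinge
- tongue: tongue stub and coupler: grey 40x40 mm tube, 200 mm long, with a dark cup (82 mm across, top at 119 mm) over the ball; 0.7 to 1 kg with the latch. Origin at the cup's centre; axes as the stand's when seated. It only turns about a pivot along y at its far end, stand (240, 0, 95) mm: the ball end rises, on a 240 mm arc, at most 0.7 rad. It swings freely and falls back when let go.
- coupler (a point): centre of the coupler's cup, on the tongue; when seated it is at the centre of the 50 mm ball, 85 mm above the bench
- latch (a joint): how far the latch is pulled out, m: 0 = in, locked under the collar of the ball; 0.024 = end of travel. It slides along the tongue's +y. Its spring pushes back with 4 N at 0 and 10 N at the end. The tongue can leave the ball only while it is out by 0.015 or more; let go, it springs back.
- latch_grip (a point): grip point of the latch's upright steel plate, beside the ball, 96 mm to +y of the tongue's middle, 105 mm above the bench when seated. Plate: 12 mm thick along y (the pull), 30 mm wide along x, top 19 mm above this point; free 48 mm on the coupler side, its rod runs 55 mm below. A firm grip (40 N or more) also carries the tongue, about 6 N here; it may turn between the fingers.
- collet_1: bystander, loose on the bench: steel collet, 26 mm across and 35 mm tall; origin under its middle
- parts_tin: bystander, loose on the bench: round open tin, 60 mm across, 20 mm tall; origin under its middle
- setup_block: bystander, loose on the bench: black block, 46x50x44 mm; origin under its middle
- offcut_2: bystander, loose on the bench: slice of bar stock, 28x50x45 mm; origin under its middle
- caliper: bystander, loose on the bench: digital caliper, lying, 64x200x13 mm; origin under its middle
- cutter_1: bystander, loose on the bench: clear tube with a cap, lying, 16x76x17 mm; origin under its middle

How it is judged:
By the outcome, as a careful person would: the job done as asked, in the order asked, and still so for the second after the job is handed in, while the arm keeps its last pose, push and grip.
It also fails if it takes over 54 s, if anything falls off the work surface, if the arm or the gripper's body presses on something with over 40 N, if the wrist force passes 120 N, or if a joint passes its speed limit or range.

ROBOT

A 6-joint arm with a two-finger parallel gripper is mounted at the origin on a cart in front of the work surface, level with it; the furniture and walls round the work are solid. World frame = base frame: x ahead of the robot, y to its left, z up, the work surface at z = 0. Lengths are in mm, angles in rad, forces in N, time in s.
With the tool pointing down it reaches from about 375 to 975 mm from the base axis. Payload 3.8 kg.
Tool frame: the origin (TCP) lies midway between the tips of the shut fingers; the grasp point (between the pads) lies 19 mm behind it; z points along the fingers, y is the line along which they close (so a half turn about z gives the same grasp; the last joint's range is limited). The gripper opens to 85 mm and grips with 20 to 120 N. Pads are 22 mm wide; open, the fingers measure 114 mm over their backs; the gripper's body (76 mm by 85 mm) begins 54 mm behind the grasp point. The pads swing forward as they close: fully open they stand 13 mm farther back than shut.
Start: joints at [1.288, 0.264, 1.604, -0, 1.274, -0.037], TCP at [164.247, 654.707, 231.28] pointing down, gripper open.
Joint ranges: [-2.63, 2.63], [-0.94, 2.18], [0.31, 2.57], [-1.31, 4.45], [0, 2.66], [-2.55, 2.55]. Speed limits (rad/s): [2.57, 2.57, 3.14, 3.14, 3.14, 3.14].

INTERFACE

Orientations are given as a unit quaternion [w, x, y, z].
In Python, from bench import env gives the robot as it stands. The module is installed in compiled form; this text tells all that it offers.
- The arm moves only by the tool jog_arm, never from a script. Its argument "rows" is text: rows parted by semicolons, each of 7 numbers parted by spaces: the shift along the world's x, y, z in units of 50 mm (1.0 is 50 mm), then the turn, a rotation vector about the world's x, y, z in units of 0.08 rad (1.0 is 0.08 rad), then the closure, from 0 (fully open) to 1 (shut). A call has exactly 10 rows; each row shifts and turns the commanded pose from where the row before left it; what a row does not reach is not made up. A row lasts 1/10 s, in which the tool goes at most 50 mm and 8.59 degrees, less where a joint would pass 70% of its speed; a pose out of reach is approached as far as the arm can. A call with a number of a shift or a turn outside -1 to 1 is refused whole. A call with a gripper value outside its range is refused whole. The fingers move at their own pace and stop on an object; "force" is the grip in N (left out, the last holds). Time passes only in rows, so rows that do not move let the fingers close, or fill a call up. It gives the time, the measured TCP pose, the force, the opening and the grip force at its end, in the units of the state.
- env.observe(): the state, without advancing time (a new reading comes with each control period).
- env.get_image(name): name is "scene" or "top" or "wrist"; returns a dict with "color" (420x560x3 uint8, red, green, blue), "z_map" (420x560 float32, mm along the optical axis (not along the pixel's ray), 0 where there is no reading), "fx", "fy", "cx", "cy" (pixels), "T" (4x4, takes a point from camera to world coordinates). Camera axes: x right, y up, looking along -z (the intrinsics and any distortion apply to the point x, -y, -z); pixel columns grow to the right and rows downward; lengths in mm; the calibration is good to about 2 mm. The wrist camera is an equidistant fisheye: a pixel r from the principal point sees the ray r / f radians off the axis. A picture is of the moment at which its call begins.
- env.job_done(): hands the job in; it is judged then, once.
The state is a dict: "t": time; "qpos": joint angles; "dq": joint speeds; "joint_efforts": joint torques, N m; "ee_pos": TCP position; "ee_rot": TCP orientation; "wrist_force": force on the tool from outside, world axes, zero at the start; "ft_torque": the same for the moment, N m; "opening": finger opening in mm; "grasp_force": force on a finger pad.
Only numpy, scipy, OpenCV 4.12 (cv2) and the standard library are available. Lean on these libraries where they do the work, as an engineer would, in place of code of your own. Each camera call takes 0.05 s, during which the arm holds its last target. There are 200 camera calls.

## Working session

There is one attempt and no reset: what is moved stays moved. The work goes in short steps, Python scripts to look and compute and a tool call to move; the robot and the scene stay as the last step left them, time stands still between calls to the robot, and variables do not carry over. Pictures are saved under pics/ and viewed, at most 10 in all, crops included, and the job is handed in when it is done.

Besides the shell and the picture viewer there is one more tool, called after ">>>" by a JSON object that holds its "method" and its "body", one argument or row to a line. jog_arm: Moves the arm, as the interface text tells. Shifts and turns lie within -1 to 1; 1 stands for 50 mm of shift or 0.08 rad of turn. Its arguments: {"type":"object","properties":{"rows":{"type":"string"},"force":{"type":"number"}},"required":["rows"]}

```bash
mkdir -p pics
cat > h.py <<'E'
import numpy as np, cv2
from bench import env
def grab(n):
    d=env.get_image(n); cv2.imwrite(f'pics/_{n}.png',d['color'][:,:,::-1]); np.savez(f'{n}.npz',**d); return d
def cloud(d):
    z=d['z_map']; v,u=np.mgrid[:z.shape[0],:z.shape[1]]
    x=(u-d['cx'])/d['fx']*z; y=-(v-d['cy'])/d['fy']*z
    P=np.stack([x,y,-z,np.ones_like(z)],-1)@np.array(d['T']).T
    return P[...,:3]
E
python3 - <<'E'
from h import *
o=env.observe(); print(o)
a=grab('scene');b=grab('top')
for d in(a,b): print(d['fx'],d['fy'],d['cx'],d['cy'],np.round(d['T'],3).tolist(),(d['z_map']>0).mean(), d.keys())
E
cp pics/_scene.png pics/s1.png; cp pics/_top.png pics/t1.png
```

```text
{'t': 0.0, 'qpos': array([ 1.28809822e+00,  2.64746966e-01,  1.60536015e+00, -1.10432557e-05,
        1.27370877e+00, -3.68923412e-02]), 'dq': array([ 0.00073955,  0.00155771, -0.00067445, -0.00220427, -0.00142446,
       -0.00234494]), 'joint_efforts': array([ 3.33613498e-04, -5.15123391e+01, -3.67308176e+01, -1.58531038e-04,
        1.33815286e-02, -1.76562116e-05]), 'ee_pos': array([164.05057668, 654.01202823, 229.97367937]), 'ee_rot': array([-1.71665119e-04,  1.22592020e-01,  9.92456528e-01, -1.09829295e-03]), 'wrist_force': array([-0.69072088,  0.17690608,  0.33367634]), 'ft_torque': array([-0.00478151, -0.03698087, -0.01079043]), 'grasp_force': 0.0, 'opening': 85.38188468697008}
452.38034577883064 452.38034577883064 274.7264737917914 211.09501769466087 [[0.822, 0.285, -0.494, 0.906], [-0.569, 0.37, -0.734, -964.014], [-0.027, 0.884, 0.466, 657.734], [0.0, 0.0, 0.0, 1.0]] 0.9961692176870748 dict_keys(['color', 'z_map', 'fx', 'fy', 'cx', 'cy', 'T'])
480.7101052122103 480.7101052122103 282.07983781798094 216.50172182998782 [[-0.083, 0.975, -0.206, 336.141], [-0.997, -0.082, 0.012, -80.291], [-0.005, 0.206, 0.978, 1283.659], [0.0, 0.0, 0.0, 1.0]] 0.9959991496598639 dict_keys(['color', 'z_map', 'fx', 'fy', 'cx', 'cy', 'T'])
```

View pics/s1.png

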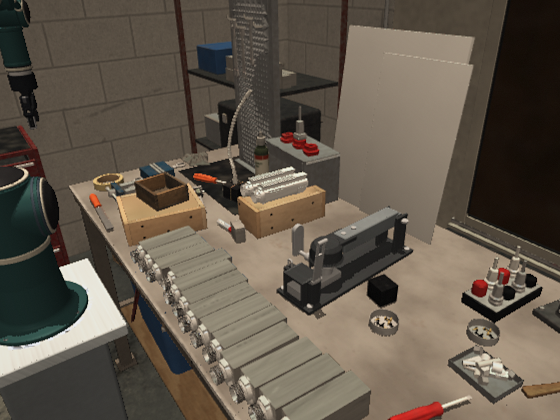

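View pics/t1.png

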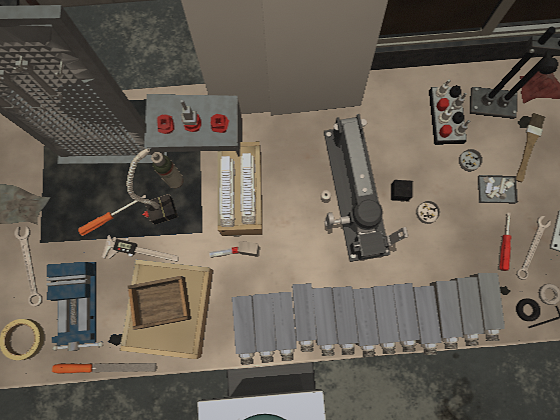

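The scene view shows the stand at about (345,260), with the latch plate near (297,240) and the hasp upright near (320,250). In the top view the cup is at (369,211), the pivot near (350,120), the latch plate at (332,222) and the hasp end at (401,234).

Run:
```python
from h import *
d=dict(np.load('top.npz'));P=cloud(d);c=cv2.imread('pics/_top.png')
R=lambda u0,u1,v0,v1:(slice(v0,v1),slice(u0,u1))
for n,(u,v) in dict(cup=(368,209),tube=(355,160),tubeend=(350,125),recv=(366,243),plate=(332,222),hasp=(401,234)).items(): print(n,P[v,u].round(1))
S=P[R(310,420,105,268)].reshape(-1,3)
# base plate footprint: points with z>6 in stand area with dark; tongue tube top z~115
t=S[(abs(S[:,2]-115)<2.5)]; print('tube top',len(t)); 
cup=S[(abs(S[:,2]-119)<1.8)]
m=P[...,2]; sub=np.zeros(m.shape,bool); sub[105:268,310:420]=1
for lo,hi in((110,116.5),(117,121),(66,72)):
    k=(sub&(m>lo)&(m<hi)).astype(np.uint8); n,l,st,ce=cv2.connectedComponentsWithStats(k)
    for i in range(1,n):
        if st[i,4]>15:
            q=P[l==i]; r=cv2.minAreaRect(q[:,:2].astype(np.float32)); print(lo,hi,st[i].tolist(),q.mean(0).round(1),[np.round(x,1) for x in r], cv2.minEnclosingCircle(q[:,:2].astype(np.float32)))
big=cv2.resize(c[190:270,310:420],None,fx=7,fy=7,interpolation=cv2.INTER_CUBIC);
s=cv2.imread('pics/_scene.png')[205:315,265:425]; s=cv2.resize(s,None,fx=4.8,fy=4.8,interpolation=cv2.INTER_CUBIC); cv2.imwrite('pics/c2.png',s)
# plate and hasp points
for nm,r in(('L',R(318,345,208,235)),('H',R(388,412,222,250))):
    q=P[r].reshape(-1,3); q=q[q[:,2]>40]; print(nm); print(q[np.argsort(-q[:,2])][:60:2].round(0).tolist())
```

```text
cup [ 582.1 -308.1  121.2]
tube [ 712.3 -291.2  117.9]
tubeend [ 806.7 -288.8  119.7]
recv [ 504.8 -302.1   72.2]
plate [ 558.1 -216.6  114.9]
hasp [ 531.2 -412.2    1. ]
tube top 574
110 116.5 [338, 116, 24, 19, 83] [ 817.1 -289.3  112.8] [array([ 815.2, -291. ]), array([35.2, 66.5]), np.float64(28.7)] ((814.9327392578125, -291.135009765625), 33.36147689819336)
110 116.5 [371, 190, 5, 7, 16] [ 623.  -328.1  115.1] [array([ 623.7, -328.5]), array([10.8, 14.5]), np.float64(67.3)] ((623.1885986328125, -329.39849853515625), 8.343282699584961)
110 116.5 [355, 204, 18, 22, 68] [ 564.2 -289.4  113.4] [array([ 565.4, -290.7]), array([64. , 24.8]), np.float64(32.3)] ((571.060302734375, -299.66204833984375), 32.06509017944336)
110 116.5 [374, 216, 8, 9, 23] [ 553.8 -330.5  113.4] [array([ 554.2, -330.4]), array([10.4, 27.1]), np.float64(53.9)] ((554.3351440429688, -330.24713134765625), 13.781764030456543)
117 121 [343, 121, 39, 103, 1048] [ 672.6 -302.   119.1] [array([ 681.6, -306.7]), array([270.8,  60.4]), np.float64(2.4)] ((681.382568359375, -300.6342468261719), 135.83555603027344)
66 72 
[... 919 characters left out ...]
.0], [519.0, -372.0, 184.0], [512.0, -376.0, 183.0], [507.0, -375.0, 183.0], [510.0, -375.0, 182.0], [498.0, -376.0, 182.0], [512.0, -378.0, 182.0], [507.0, -378.0, 182.0], [510.0, -373.0, 182.0], [501.0, -377.0, 181.0], [503.0, -377.0, 180.0], [513.0, -374.0, 180.0], [496.0, -374.0, 180.0], [500.0, -379.0, 180.0], [513.0, -372.0, 180.0], [506.0, -376.0, 180.0], [505.0, -380.0, 179.0], [510.0, -379.0, 179.0], [510.0, -381.0, 178.0], [501.0, -373.0, 178.0], [508.0, -381.0, 177.0], [518.0, -374.0, 176.0], [497.0, -373.0, 174.0], [509.0, -373.0, 173.0], [507.0, -373.0, 172.0], [514.0, -372.0, 172.0], [500.0, -373.0, 170.0], [515.0, -370.0, 168.0], [496.0, -373.0, 166.0], [513.0, -373.0, 165.0]]
```

View pics/c2.png

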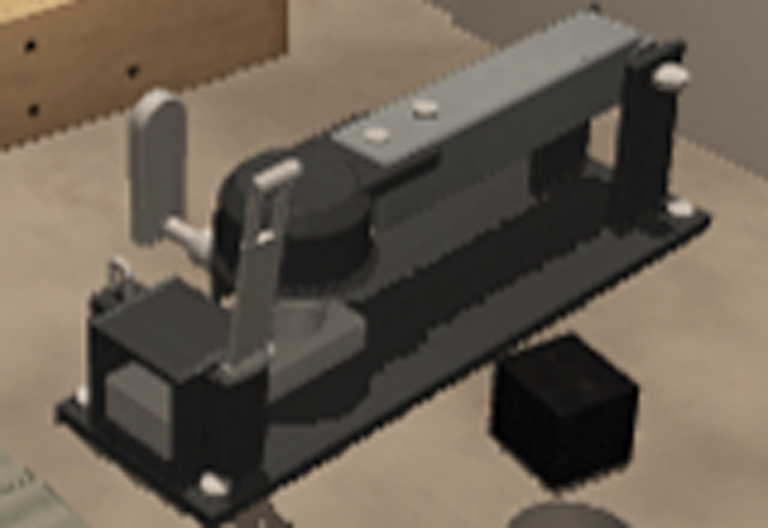

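The crop shows the hasp roughly upright beside the receiver, at about (260,270). The staple is at (118,270), and the latch plate at (158,165) is free and upright.

Run:
```python
from h import *
d=dict(np.load('top.npz'));P=cloud(d);m=P[...,2]
k=np.zeros(m.shape,bool);k[105:268,310:420]=1
k&=(m>113)&(m<123)&(P[...,0]>640)&(P[...,0]<790); q=P[k]
b=np.arange(640,791,10); X=[];Y=[]
for a in b[:-1]:
    s=q[(q[:,0]>=a)&(q[:,0]<a+10)]; X.append(a+5); Y.append((s[:,1].min()+s[:,1].max())/2)
p=np.polyfit(X,Y,1); print(p,np.round(Y),np.ptp(s[:,1]))
vx,vy,_,_=cv2.fitLine(q[:,:2].astype(np.float32),cv2.DIST_L2,0,.01,.01)[:4].ravel(); print(vy/vx)
# scene view check
d=dict(np.load('scene.npz'));P=cloud(d)
L=P[223:257,288:305].reshape(-1,3);L=L[(L[:,2]>55)&(L[:,2]<130)&(L[:,1]>-260)&(L[:,1]<-180)];print('plate',L.mean(0).round(1),L.min(0).round(),L.max(0).round())
H=P[236:286,308:332].reshape(-1,3);H=H[(H[:,1]<-340)&(H[:,1]>-410)&(H[:,2]>85)]
for z in range(80,190,15):
    s=H[(H[:,2]>=z)&(H[:,2]<z+15)]; print(z,s.mean(0).round(1),s[:,0].min().round(),s[:,0].max().round())
C=np.array([[578,-307]])
for th in (.07,.09,.11):
  e=np.array([np.cos(th),np.sin(th)]);n=np.array([-e[1],e[0]]); print(th,[(C[0]+a*e+b*n).round(0).tolist() for a,b in((0,96),(-75,-45),(240,0))])
```

```text
[ 8.80325837e-02 -3.61711131e+02] [-305. -306. -302. -302. -301. -300. -299. -299. -298. -297. -296. -295.
 -294. -294. -293.] 39.173246653451656
0.10054007
plate [ 566.4 -217.6   90.3] [ 552. -240.   55.] [ 586. -207.  125.]
80 [ 519.3 -357.6   89.8] 494.0 565.0
95 [ 517.1 -360.2  102.3] 495.0 565.0
110 [ 507.7 -366.2  117.5] 494.0 564.0
125 [ 505.4 -369.   132.9] 494.0 519.0
140 [ 506.4 -370.1  147. ] 495.0 518.0
155 [ 505.7 -372.1  162.6] 495.0 519.0
170 [ 506.4 -376.6  178.3] 495.0 520.0<stdin>:15: RuntimeWarning: Mean of empty slice.
  ret = um.true_divide(
Traceback (most recent call last):
ValueError: zero-size array to reduction operation minimum which has no identity
```

>>> {"method": "jog_arm", "body": {
  "rows": "0.57 -0.6 0.1 0 0 0.42 1;0.57 -0.6 0.1 0 0 0.42 1;0.57 -0.6 0.1 0 0 0.42 1;0.57 -0.6 0.1 0 0 0.42 1;0.57 -0.6 0.1 0 0 0.42 1;0.57 -0.6 0.1 0 0 0.42 1;0.57 -0.6 0.1 0 0 0.42 1;0.57 -0.6 0.1 0 0 0.42 1;0.57 -0.6 0.1 0 0 0.42 1;0.57 -0.6 0.1 0 0 0.42 1",
  "force": 60
}}

```text
t: 1.1
ee_pos: [449.9, 353.1, 281.0]
ee_rot: [-0.0, -0.046, 0.999, -0.0]
wrist_force: [0.1, 1.3, -0.2]
opening: 0.0
grasp_force: 0.0
```

>>> {"method": "jog_arm", "body": {
  "rows": "0.06 -0.9 0 0 0 0 1;0.06 -0.95 0 0 0 0 1;0.06 -0.95 0 0 0 0 1;0.06 -0.95 0 0 0 0 1;0.06 -0.95 0 0 0 0 1;0.06 -0.95 0 0 0 0 1;0.06 -0.95 0 0 0 0 1;0.06 -0.95 0 0 0 0 1;0.06 -0.95 0 0 0 0 1;0.06 -0.95 0 0 0 0 1"
}}

```text
t: 2.1
ee_pos: [478.7, -119.7, 281.0]
ee_rot: [-0.0, -0.045, 0.999, 0.0]
wrist_force: [0.8, -0.8, 0.7]
opening: -0.2
grasp_force: 0.0
```

>>> {"method": "jog_arm", "body": {
  "rows": "0.06 -0.8 0 0 0 0 1;0.06 -0.8 0 0 0 0 1;0.06 -0.8 0 0 0 0 1;0.06 -0.8 0 0 0 0 1;0.06 -0.8 0 0 0 0 1;0.06 -0.8 0 0 0 0 1;0.06 -0.8 0 0 0 0 1;0 -0.5 0 0 0 0 1;0 0 0 0 0 0 1;0 0 0 0 0 0 1"
}}

```text
t: 3.1
ee_pos: [499.8, -422.7, 280.2]
ee_rot: [-0.001, -0.044, 0.999, 0.001]
wrist_force: [-0.4, 0.2, 1.2]
opening: -0.2
grasp_force: 0.0
```

>>> {"method": "jog_arm", "body": {
  "rows": "0.1 0 -0.97 0 0 0 1;0.1 0 -0.97 0 0 0 1;0 0 -0.98 0 0 0 1;0 0.4 0 0 0 0 1;0 0.38 0 0 0 0 1;-0.03 0.36 -0.02 0 0 0 1;-0.03 0.34 -0.12 0 0 0 1;-0.03 0.3 -0.2 0 0 0 1;-0.03 0.22 -0.28 0 0 0 1;0 0.1 -0.28 0 0 0 1"
}}

```text
t: 4.1
ee_pos: [504.0, -316.3, 89.6]
ee_rot: [0.0, -0.046, 0.999, -0.0]
wrist_force: [0.0, 0.6, 0.3]
opening: 0.1
grasp_force: 0.3
```

Run:
```python
from h import *
o=env.observe();print(o['ee_pos'],o['wrist_force'],o['qpos'].round(2))
grab('scene');s=cv2.imread('pics/_scene.png')[195:315,255:415]; cv2.imwrite('pics/c3.png',cv2.resize(s,None,fx=4.8,fy=4.8,interpolation=cv2.INTER_CUBIC))
```

```text
[ 504.00182979 -316.27835889   89.60250802] [0.01988445 0.59536908 0.260779  ] [-0.6   0.24  1.91  0.    0.99 -2.26]
```

View pics/c3.png

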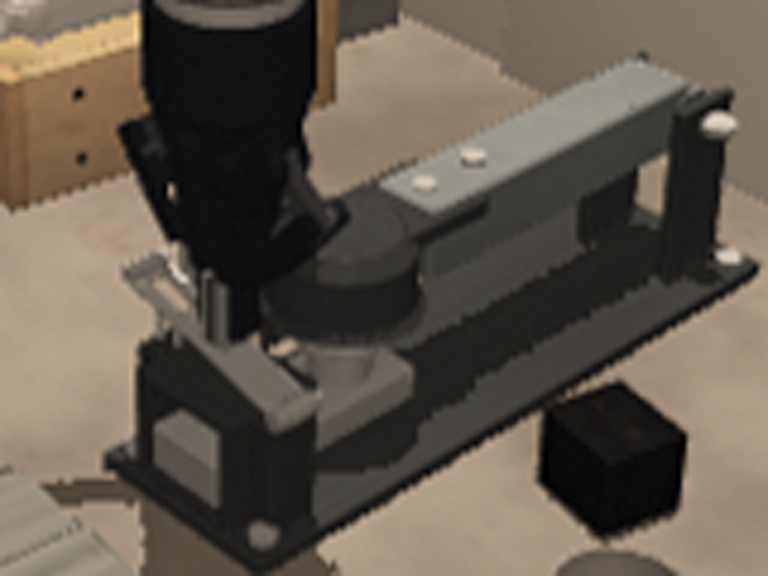

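The hasp is nearly shut under the fingertips at (215,335), and the staple is lined up with the slot at (170,275). I'll press it down gently.

>>> {"method": "jog_arm", "body": {
  "rows": "0 0 -0.1 0 0 0 1;0 0 -0.08 0 0 0 1;0 0 -0.05 0 0 0 1;0 0 -0.04 0 0 0 1;0 0 -0.02 0 0 0 1;0 0 0 0 0 0 1;0 0 0 0 0 0 1;0 0 0 0 0 0 1;0 0 0 0 0 0 1;0 0 0 0 0 0 1"
}}

```text
t: 5.15
ee_pos: [504.5, -318.1, 76.1]
ee_rot: [0.0, -0.045, 0.999, -0.0]
wrist_force: [-0.1, -1.4, 0.9]
opening: -0.2
grasp_force: 0.7
```

>>> {"method": "jog_arm", "body": {
  "rows": "0 0 -0.02 0 0 0 1;0 0 -0.02 0 0 0 1;0 0 -0.02 0 0 0 1;0 0 0 0 0 0 1;0 0 0 0 0 0 1;0 0 0 0 0 0 1;0 0 0 0 0 0 1;0 0 0 0 0 0 1;0 0 0 0 0 0 1;0 0 0 0 0 0 1"
}}

```text
t: 6.15
ee_pos: [504.6, -318.2, 75.9]
ee_rot: [0.0, -0.045, 0.999, -0.0]
wrist_force: [-5.5, 2.2, 16.8]
opening: -0.1
grasp_force: 8.4
```

>>> {"method": "jog_arm", "body": {
  "rows": "0 0 0.3 0 0 0 1;0 0 0.8 0 0 0 1;0 0 0.8 0 0 0 1;0 0 0.6 0 0 0 0.5;0.43 0.67 0 0 0 0 0.5;0.43 0.67 0 0 0 0 0.5;0.43 0.67 0 0 0 0 0.5;0 0 0 0 0 0 0.5;0 0 0 0 0 0 0.5;0 0 0 0 0 0 0.5"
}}

```text
t: 7.15
ee_pos: [568.3, -217.6, 197.6]
ee_rot: [-0.0, -0.045, 0.999, -0.0]
wrist_force: [0.0, -0.0, -0.4]
opening: 42.5
grasp_force: 0.0
```

Run:
```python
from h import *
o=env.observe();print(o['ee_pos'],o['wrist_force'],o['qpos'].round(2),o['opening'])
w=grab('wrist');print(w['fx'],w['cx'],w['cy'],np.round(w['T'],3).tolist())
a=grab('scene');P=cloud(a)
L=P[223:257,288:305].reshape(-1,3);L=L[(L[:,2]>85)&(L[:,2]<128)&(L[:,1]>-240)&(L[:,1]<-190)];print('plate',np.median(L,0).round(1),L.min(0).round(),L.max(0).round(),len(L))
s=cv2.imread('pics/_scene.png')[195:315,255:415]
s=cv2.resize(s,(560,420),interpolation=cv2.INTER_CUBIC)
im=np.vstack([s[:, :],cv2.imread('pics/_wrist.png')]); cv2.imwrite('pics/c4.png',cv2.resize(im,(400,600)))
cv2.imwrite('pics/c4.png',np.hstack([cv2.resize(s,(400,300)),cv2.resize(cv2.imread('pics/_wrist.png'),(400,300))]))
```

```text
[ 568.26918535 -217.6420864   197.57837708] [ 0.03825241 -0.01057709 -0.4132586 ] [-0.41  0.16  1.79 -0.    1.19 -2.07] 42.545787119718476
325.19226210127806 281.14382474095015 210.91530584135873 [[-0.09, -0.959, -0.269, 500.987], [0.996, -0.087, -0.024, -224.55], [-0.0, -0.27, 0.963, 339.546], [0.0, 0.0, 0.0, 1.0]]
plate [ 565.6 -217.7  105.9] [ 553. -223.   85.] [ 587. -209.  126.] 179
```

View pics/c4.png

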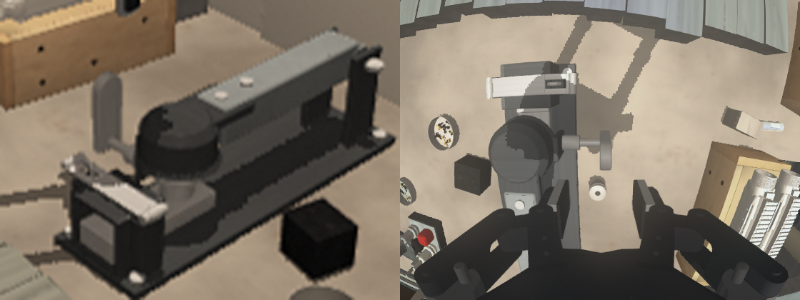

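Left half: the hasp lies flat with the staple through it, at about (75,165). Right half (wrist): the plate is free at (605,150), and the collet at (597,190) is low and clear of it. Next I descend on the plate and grip it.

>>> {"method": "jog_arm", "body": {
  "rows": "0 0.05 -0.5 0 0 0 0.5;0 0 -0.5 0 0 0 0.5;0 0 -0.5 0 0 0 0.5;0 0 -0.4 0 0 0 0.5;0 0 -0.3 0 0 0 0.5;0 0 0 0 0 0 0.6;0 0 0 0 0 0 0.7;0 0 0 0 0 0 0.8;0 0 0 0 0 0 1;0 0 0 0 0 0 1",
  "force": 80
}}

```text
t: 8.25
ee_pos: [569.5, -213.0, 89.5]
ee_rot: [0.001, -0.045, 0.999, 0.001]
wrist_force: [-0.6, 7.6, 3.1]
opening: 10.9
grasp_force: 78.4
```

Run:
```python
from h import *
o=env.observe();print(o['ee_pos'],o['wrist_force'],o['opening'],o['grasp_force'])
```

```text
[ 569.52363294 -213.00837122   89.49099953] [-0.62487088  7.58417402  3.08865291] 10.907189450804571 78.36835384368896
```

>>> {"method": "jog_arm", "body": {
  "rows": "-0.01 0.1 0 0 0 0 1;-0.01 0.1 0 0 0 0 1;-0.01 0.1 0 0 0 0 1;-0.01 0.1 0 0 0 0 1;-0.01 0.08 0 0 0 0 1;0 0 0 0 0 0 1;0 0 0 0 0 0 1;0 0 0 0 0 0 1;0 0 0 0 0 0 1;0 0 0 0 0 0 1"
}}

```text
t: 9.25
ee_pos: [567.9, -193.5, 89.5]
ee_rot: [0.002, -0.045, 0.999, -0.003]
wrist_force: [1.8, -9.1, 0.2]
opening: 11.4
grasp_force: 78.3
```

>>> {"method": "jog_arm", "body": {
  "rows": "0 0 0.08 -0.02 0.21 0 1;0 0 0.08 -0.02 0.21 0 1;0 0 0.08 -0.02 0.21 0 1;0 0 0.08 -0.02 0.21 0 1;0.005 0 0.08 -0.02 0.21 0 1;0.005 0 0.08 -0.02 0.21 0 1;0.01 0.001 0.08 -0.02 0.21 0 1;0.01 0.001 0.08 -0.02 0.21 0 1;0.01 0.001 0.08 -0.02 0.21 0 1;0.01 0.001 0.08 -0.02 0.21 0 1"
}}

```text
t: 10.25
ee_pos: [570.0, -193.2, 128.4]
ee_rot: [-0.083, -0.045, 0.996, -0.007]
wrist_force: [1.9, -9.5, -4.7]
opening: 10.9
grasp_force: 78.2
```

>>> {"method": "jog_arm", "body": {
  "rows": "0.015 0.001 0.08 -0.02 0.21 0 1;0.015 0.001 0.08 -0.02 0.21 0 1;0.015 0.001 0.08 -0.02 0.21 0 1;0.015 0.001 0.08 -0.02 0.21 0 1;0.015 0.001 0.08 -0.02 0.21 0 1;0.02 0.002 0.08 -0.02 0.21 0 1;0.02 0.002 0.08 -0.02 0.21 0 1;0.02 0.002 0.08 -0.02 0.21 0 1;0.025 0.002 0.08 -0.02 0.21 0 1;0.025 0.003 0.08 -0.02 0.21 0 1"
}}

```text
t: 11.25
ee_pos: [579.0, -192.5, 168.0]
ee_rot: [-0.167, -0.044, 0.985, -0.011]
wrist_force: [1.5, -8.9, -4.0]
opening: 10.7
grasp_force: 78.2
```

>>> {"method": "jog_arm", "body": {
  "rows": "0 0 0.02 0 0 0 1;0 0 0 0 0 0 1;0 0 0 0 0 0 1;0 0 0 0 0 0 1;0 0 0 0 0 0 1;0 0 0 0 0 0 1;0 0 0 0 0 0 1;0 0 0 0 0 0 1;0 0 0 0 0 0 1;0 0 0 0 0 0 1"
}}

```text
t: 12.25
ee_pos: [579.2, -192.4, 168.5]
ee_rot: [-0.166, -0.044, 0.985, -0.011]
wrist_force: [3.2, -9.0, -4.7]
opening: 10.9
grasp_force: 78.1
```

Run:
```python
from h import *
o=env.observe();print(o['ee_pos'],o['wrist_force'],o['opening'],o['grasp_force'],abs(o['dq']).max())
a=grab('scene');P=cloud(a)
k=(P[...,2]>150)&(P[...,2]<215)&(P[...,0]>545)&(P[...,0]<645)&(P[...,1]>-360)&(P[...,1]<-265)
q=P[k];print(len(q),q[:,2].max(),q.mean(0))
# tube slope
t=P[180:290,310:420].reshape(-1,3); 
for x in range(560,820,20):
    s=t[(abs(t[:,0]-x)<10)&(t[:,1]>-345)&(t[:,1]<-270)]
    if len(s): print(x,np.percentile(s[:,2],95).round(1))
s=cv2.imread('pics/_scene.png')[165:315,235:435]; cv2.imwrite('pics/c5.png',cv2.resize(s,None,fx=4,fy=4,interpolation=cv2.INTER_CUBIC))
```

```text
[ 579.1752492  -192.36256785  168.50131875] [ 3.15841969 -8.96371463 -4.68534232] 10.947777845083708 78.0983479321003 0.001403214719074585
927 207.50323835585255 [ 584.18808898 -322.22524751  183.48876267]
560 198.5
580 202.8
600 197.6
620 191.9
640 182.5
660 176.0
680 169.6
700 161.5
720 154.7
740 148.3
760 140.6
780 134.7
800 124.0
```

View pics/c5.png

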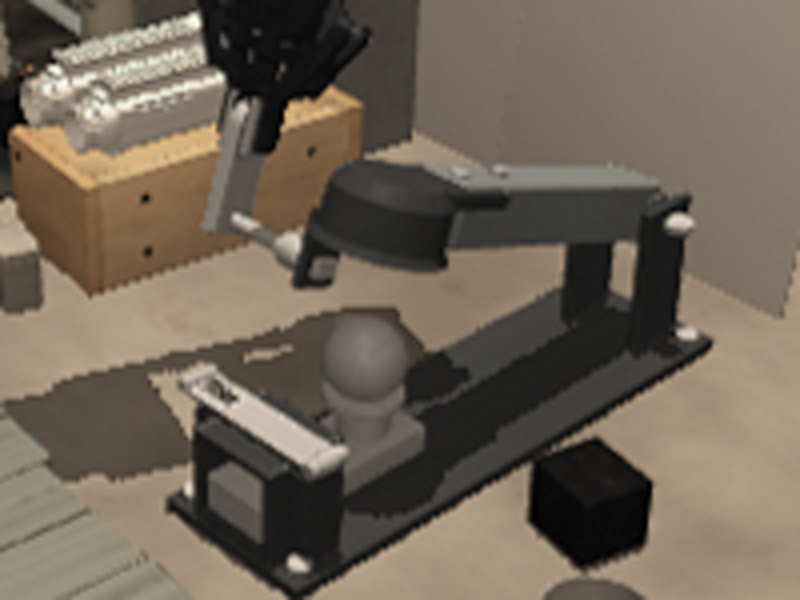

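The coupler at (385,215) hangs clear of the ball at (365,355). The hasp is flat with the staple through it at (215,390). The tube slope of about 0.33 rad means the cup is raised about 79 mm.

```bash
python3 -c "
from bench import env
print(env.job_done())"
```

```text
the job is handed in; nothing more can be done
None
```

The hasp is closed flat with the staple through its slot, and the latch was pulled out about 19.5 mm. The coupler is held steady in the gripper about 79 mm above its seat. The job is handed in at about 12 s, with no verdict returned.

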